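# Charge the recovered camera's battery

## Task

Take the battery pack that leans on the small sloped rest, lower it gently (never dropping it) into the bay of the charging cradle, contacts down as it leans now, then swing the clamp arm fully down so that it drives the pack home on the sprung contacts and stays closed. The cradle's cheeks cover the sides by which the pack can be taken off the rest, so stand it upright on the free desk on the way and take it again by its other two sides. Do not disturb the metal pot, the lens or the compact camera.

Things in the scene. Friction and masses are not known exactly. Their poses are not given: they have to be found in the camera images.
- battery_center (a point): Centre of the battery pack: black block, 32 (x) by 44 (y) by 70 mm (z), about 0.2 kg, grey label on its -x face. z points from the contact end to the plain top. It starts leaning on the rest, z tipped 45 degrees from vertical, +x face flat on the slope, so only its y faces (44 mm apart) can be pinched; those are free. It stands stably on its contact end.
- stand: Sloped rest, aluminium, fixed: base 105 x 80 x 8 mm (origin at the middle of its underside, z up); 38 mm wide back plate at 45 degrees facing its own -x and up, 53 mm long above a 38 mm wide lip. Highest point 70 mm; the leaning pack reaches about 105 mm. The pack's top leans to the rest's +x.
- cradle: Charging cradle, grey, fixed. Origin on the desk under the bay's centre; x runs from the front to the hinge at the back, z up. Base from x -81 to +105 mm, y +-52 mm; deck 34 mm high. Two hinge brackets, 40 mm apart over all, at x 49 to 75 mm, 118 mm high. The bay takes the pack upright, its 44 mm width along the cradle's x, its 32 mm along y (either way round), with 1.5 mm play each way in x, 2 mm in y.
- bay_mouth (a point): Centre of the bay's mouth, 121 mm above the desk, axes as the cradle's. Front and back cheeks (inner faces at x +-23.5 mm, 41 mm wide, 8 mm thick, slotted 17 mm for the arm) rise to 112 mm, their flared lips to 121, and hide the pack's y faces. At the sides (y +-18 mm) are only low guides with flared lips, 58 mm high, out to y +-26 mm: above them fingers can hold the pack's x faces.
- bay (a point): Centre of the top of the sprung contact plate at the bottom of the bay, while unloaded: 30 mm above the cradle's origin, axes as the cradle's. The pack set down on it stands 8 mm proud (top 100 mm above the desk); closed, the clamp drives it down 8 mm. The spring carries the pack's weight with about 4 N preload and gives way at 0.6 N per mm.
- clamp (a joint): Clamp angle, rad, about its hinge (axis along the cradle's y): 0 closed (arm level, to the front), pi/2 upright, 2.0 fully open, leaning back. Friction about 0.5 N m: it stays where left, also closed. Starts at 1.3 to 1.9; below about 1.6 it overhangs the bay and must be pushed further open to make room. Its pad meets the proud pack at about 0.13; closing from there takes 6 to 9 N at the paddle.
- clamp_hinge (a point): The clamp's hinge axis, in the middle of the arm: 62 mm behind the bay's centre (cradle x) and 105 mm above the desk. Its axes turn with the arm: -x points along the arm to the paddle, +z away from the pack (up when closed).
- clamp_paddle (a point): Centre of the black paddle at the arm's end, 140 mm from the hinge: 34 mm along the arm, 50 mm wide, 12 mm thick. The aluminium arm between is 14 mm wide and 10 mm thick, with a rubber pad under it at 62 mm from the hinge.
- pot: Bystander: lidded brass pot, round, 72 mm wide, 98 mm high, loose; origin at the centre of its foot.
- lens: Bystander: camera lens standing on end, black, round, 69 mm wide, 70 mm high, loose; origin at the centre of its underside.
- camera: Bystander: silver compact camera standing upright, 24 (x) by 96 (y) by 58 mm, lens barrel 13 mm out to -x, loose; origin at the centre of its underside.
Things that resemble listed ones, but are neither listed nor needed, are in the scene too. There is more than one size of the cradle; the one meant has the size given above.

How it is judged:
By the outcome, as a careful person would: the job done as asked, in the order asked, and still so for the second after the job is handed in, with the robot touching nothing.
It also fails if it takes over 72 s, if anything falls off the work surface, if the arm or the gripper's body presses on something with over 40 N, if the wrist force passes 120 N, or if a joint passes its speed limit or range.

## Robot

A 6-joint arm with a two-finger parallel gripper is mounted at the origin on the work surface. World frame = base frame: x ahead of the robot, y to its left, z up, the work surface at z = 0. Lengths are in m, angles in rad, forces in N, time in s.
With the tool pointing down it reaches from about 0.35 to 0.85 m from the base axis. Payload 8.1 kg.
Tool frame: the origin (TCP) lies on the mounting face of the last link; the fingertips stand 186 mm ahead of it and the grasp point (between the pads) lies 167 mm ahead of it; z points along the fingers, y is the direction in which the jaws open and shut (so a half turn about z gives the same grasp; the last joint's range is limited). The gripper opens to 93 mm and grips with 3 to 60 N. Pads are 15 mm wide; open, the fingers measure 128 mm over their backs; the gripper's body (75 mm by 188 mm) begins 65 mm behind the grasp point.
Start: joints at [1.098, 0.13, 1.488, -0, 1.523, -0.085], TCP at [0.227, 0.555, 0.405] pointing down, gripper open.
Joint ranges: [-2.96, 2.96], [-0.89, 2.26], [0.02, 2.5], [-1.34, 4.48], [0, 2.73], [-2.66, 2.66]. Speed limits (rad/s): [2.39, 2.39, 2.79, 3.14, 3.14, 3.14].

## Interface

Orientations are given as a 3x3 rotation matrix whose columns are the frame's x, y, z axes.
In Python, from workcell import manip gives the robot as it stands.
- The arm moves only by the tool drive_tool, never from a script. Its argument "steps" is a list of rows, each a list of 4 numbers: the shift along the tool's x, y, z in cm, then the turn about the tool's z in rad. A call has 1 to 12 rows; each row is the pose to reach, as a shift and turn from the pose commanded when the call began, along the tool's axes at that moment; what a row does not reach only later rows make up. A row lasts 1/12 s, in which the tool goes at most 41.7 mm and 7.16 degrees, less where a joint would pass 70% of its speed; a pose out of reach is approached as far as the arm can. A call with a gripper value outside its range is refused whole. "gripper" is the opening, from 0 (shut) to 1 (fully open), set as the call begins (left out, the last holds). The fingers move at their own pace and stop on an object; "force" is the grip in N (left out, the last holds). Time passes only in rows, so rows that repeat a pose let the fingers close. It gives the time, the measured TCP pose, the force and the opening at its end, in the units of the state.
- manip.sense(): the state, without advancing time (a new reading comes with each control period).
- manip.capture(name): name is "side" or "top"; returns a dict with "color" (384x512x3 uint8, blue, green, red), "range_z" (384x512 float32, m along the optical axis (not along the pixel's ray), 0 where there is no reading), "fx", "fy", "cx", "cy" (pixels), "k1" (the pictures are not rectified: a ray, as slopes to the right and down, at radius r is drawn at 1 + k1 r^2 times it, then the intrinsics apply), "position" and "orientation" of the camera in the world. Camera axes: x right, y down, z forward; pixel columns grow to the right and rows downward; lengths in m; the calibration is good to about 2 mm. A picture is of the moment at which its call begins.
- manip.finish_job(): hands the job in, once; it reports no verdict.
The state is a dict: "time": time; "joints": joint angles; "qvel": joint speeds; "joint_efforts": joint torques, N m; "tool_pos": TCP position; "orientation": TCP orientation; "wrist_force": force on the tool from outside, world axes, zero at the start; "moment": the same for the moment, N m; "grip_width": finger opening in m.
Only numpy, scipy, OpenCV 4.12 (cv2) and the standard library are available. Lean on these libraries where they do the work, as an engineer would, in place of code of your own. Each camera call takes 0.05 s, during which the arm holds its last target. There are 200 camera calls.

## Working session

There is one attempt and no reset: what is moved stays moved. The work goes in short steps, Python scripts to look and compute and a tool call to move; the robot and the scene stay as the last step left them, time stands still between calls to the robot, and variables do not carry over. Pictures are saved under pics/ and viewed, about 8 in all and at most 12, crops included, and the job is handed in when it is done.

Besides the shell and the picture viewer there is one more tool, called after "Request:" in YAML: its name, and indented under it one key for each argument. drive_tool: Moves the arm, as the interface text tells. Its arguments: {"type":"object","properties":{"steps":{"type":"array"},"gripper":{"type":"number"},"force":{"type":"number"}},"required":["steps"]}

```bash
mkdir -p pics
cat > h.py <<'E'
import numpy as np, cv2
from workcell import manip
def cap(n):
    c=manip.capture(n); np.savez(f'{n}.npz',**c); return c
def cloud(c):
    h,w=c['range_z'].shape
    K=np.array([[c['fx'],0,c['cx']],[0,c['fy'],c['cy']],[0,0,1.]])
    g=np.stack(np.meshgrid(np.arange(w),np.arange(h)),-1).reshape(-1,1,2).astype(np.float64)
    u=cv2.undistortPoints(g,K,np.array([float(c['k1']),0,0,0,0])).reshape(h,w,2)
    z=c['range_z'][...,None]
    P=np.concatenate([u*z,z],-1)@np.array(c['orientation']).T+np.array(c['position'])
    P[c['range_z']==0]=np.nan
    return P
E
python3 - <<'E'
from h import *
ims=[]
for n in('top','side'):
    c=cap(n); print(n,c['position'],np.round(c['orientation'],3).tolist(),c['fx'],c['k1'],(c['range_z']>0).mean())
    cv2.imwrite(f'pics/{n}0.png',c['color'])
    P=cloud(c);print(np.round(P[60::88,60::130],3).tolist())
s=manip.sense();print({k:np.round(v,3).tolist() for k,v in s.items()})
E
```

```text
top [ 0.22141014 -0.01572624  1.37406196] [[0.007, -0.983, 0.183], [-1.0, -0.003, 0.023], [-0.022, -0.183, -0.983]] 462.82800003501904 -0.187900235808374 0.99578857421875
[[[0.92, 0.686, -0.002], [0.9, 0.231, 0.002], [0.896, -0.19, 0.007], [0.914, -0.633, -0.001]], [[0.605, 0.643, 0.005], [nan, nan, nan], [0.603, -0.183, -0.0], [0.605, -0.595, 0.011]], [[0.324, 0.624, -0.006], [0.329, 0.206, 0.022], [0.333, -0.178, 0.0], [0.33, -0.58, -0.002]], [[0.135, 0.306, 0.665], [0.071, 0.204, 0.002], [0.075, -0.176, -0.001], [0.068, -0.559, 0.03]]]
side [0.23520538 1.11068438 0.9471895 ] [[-0.974, -0.14, 0.176], [-0.224, 0.582, -0.781], [0.007, -0.801, -0.599]] 477.900248874271 -0.08303697020212966 0.9958140055338541
[[[1.456, -0.578, 0.188], [1.462, -2.16, -0.429], [0.442, -1.607, -0.118], [0.087, 0.337, 0.667]], [[1.454, -0.431, -0.163], [0.798, -0.323, -0.004], [0.265, 0.58, 0.621], [-0.016, 0.065, 0.352]], [[1.01, 0.236, 0.001], [0.637, 0.143, 0.0], [0.251, 0.589, 0.479], [-0.112, -0.031, 0.001]], [[0.842, 0.52, 0.002], [0.536, 0.442, 0.0], [0.232, 0.638, 0.343], [-0.083, 0.299, -0.003]]]
{'time': 0.1, 'joints': [1.098, 0.131, 1.489, 0.0, 1.523, -0.085], 'qvel': [-0.001, -0.002, -0.002, 0.0, 0.001, 0.001], 'joint_efforts': [0.001, -56.134, -49.309, 0.077, 0.029, -0.0], 'tool_pos': [0.227, 0.555, 0.404], 'orientation': [[-0.926, 0.378, -0.001], [0.378, 0.926, -0.001], [0.0, -0.002, -1.0]], 'wrist_force': [0.364, -0.335, -0.424], 'moment': [0.01, -0.012, 0.043], 'grip_width': 0.093}
```

View pics/top0.png

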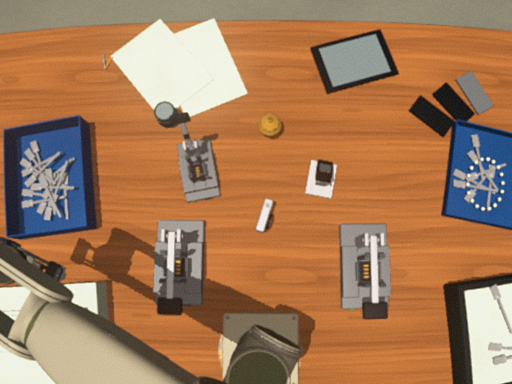

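View pics/side0.png

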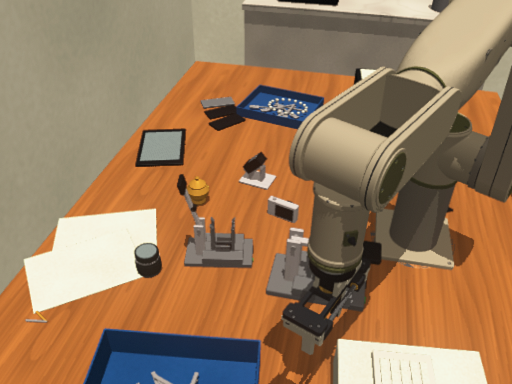

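The top view shows three cradles. The one at (198,168) has a footprint of about 186x104 mm, so it is the one meant; those at (180,262) and (365,267) are larger. The rest with the pack is at (322,177), the pot at (270,125), the lens at (165,112) and the camera at (265,215). In the side view the cradle is at (220,245) and the rest at (257,170).

Run:
```python
from h import *
C={n:dict(np.load(f'{n}.npz')) for n in('top','side')}
P={n:cloud(C[n]) for n in C}
def crop(n,x0,y0,w,h,s):return cv2.resize(C[n]['color'][y0:y0+h,x0:x0+w],None,fx=s,fy=s,interpolation=cv2.INTER_CUBIC)
a=crop('top',145,95,80,110,4);b=crop('side',165,165,100,110,4)
c=crop('top',295,145,60,64,4.0);d=crop('side',230,140,60,64,4.0)
W=np.zeros((440,800,3),np.uint8);W[:,:320]=a;W[:,320:720]=b;cv2.imwrite('pics/cr1.png',W)
cv2.imwrite('pics/cr2.png',np.hstack([c,d]))
T=P['top'];im=C['top']['color'];hsv=cv2.cvtColor(im,cv2.COLOR_BGR2HSV)
def rect(m,name):
    m=cv2.morphologyEx(m.astype(np.uint8),cv2.MORPH_OPEN,np.ones((2,2)))
    n,l,st,ce=cv2.connectedComponentsWithStats(m)
    k=1+np.argmax(st[1:,4]); q=T[l==k]; 
    r=cv2.minAreaRect(q[:,:2].astype(np.float32)); print(name,st[k],np.round(r[0],4),np.round(r[1],4),round(r[2],2),'z',np.nanpercentile(q[:,2],[5,50,95]).round(3)); return l==k
box=np.zeros(im.shape[:2],bool);box[125:205,160:230]=1
rect(box&(hsv[...,1]<70)&(T[...,2]>.02)&(T[...,2]<.05),'deck')
rect(box&(hsv[...,1]<70),'gray all')
box[:]=0;box[150:205,300:345]=1
rect(box&(hsv[...,1]<70)&(hsv[...,2]>120),'stand white')
rect(box&(hsv[...,2]<60),'pack black')
rect(box&(T[...,2]>.03),'pack z')
for nm,(x0,y0,x1,y1) in dict(pot=(255,108,288,142),lens=(150,95,178,130),cam=(250,195,280,235),paddle=(176,108,192,135)).items():
    box[:]=0;box[y0:y1,x0:x1]=1; rect(box&(T[...,2]>.025),nm)
```

```text
deck [180 152  39  42 818] [0.5207 0.1857] [0.1133 0.1008] 12.57 z [0.015 0.033 0.039]
gray all [ 178  139   43   64 1864] [0.5297 0.1891] [0.185  0.0901] 14.97 z [0.009 0.032 0.115]
stand white [306 161  32  38 568] [ 0.5031 -0.1852] [0.0795 0.107 ] 77.87 z [-0.002  0.008  0.064]
pack black [326 174   7   9  34] [ 0.4997 -0.2063] [0.022  0.0409] 33.98 z [0.007 0.095 0.103]
pack z [316 160  18  26 381] [ 0.5196 -0.1936] [0.0509 0.0871] 69.58 z [0.009 0.086 0.103]
pot [259 114  23  23 420] [ 0.6692 -0.0296] [0.0427 0.0801] 39.81 z [0.    0.068 0.083]
lens [155 103  24  24 460] [0.6548 0.264 ] [0.1352 0.0648] 28.44 z [0.027 0.069 0.255]
cam [257 199  17  34 350] [ 0.3895 -0.02  ] [0.0323 0.1004] 73.11 z [-0.001  0.056  0.062]
paddle [177 113  15  23 215] [0.6564 0.2251] [0.1429 0.0475] 25.45 z [-0.002  0.232  0.257]
```

View pics/cr1.png

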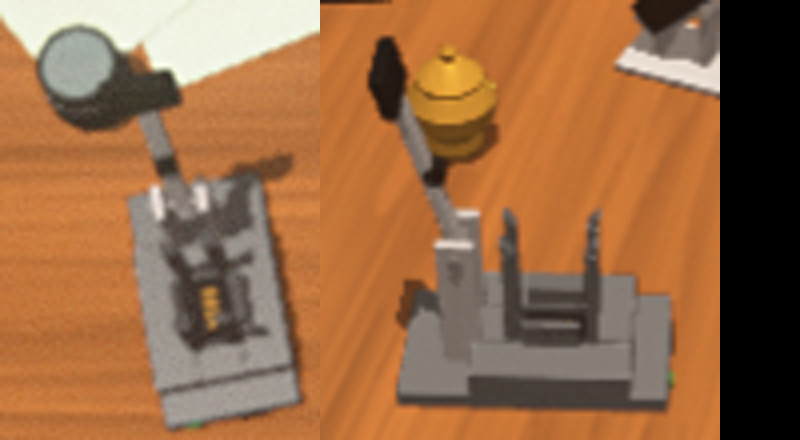

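View pics/cr2.png

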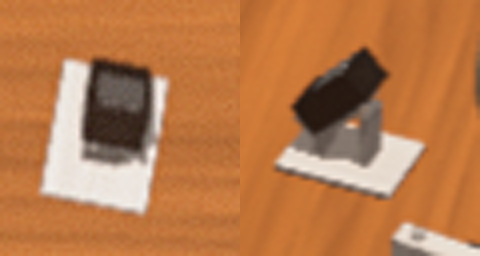

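The crops show the target cradle's clamp already leaning back, with the paddle beyond the brackets, and the bay open with gold contacts at crop (208,305). The pack's high end points towards world -x, so the rest's +x is roughly world (-0.98, 0.21). Next I'll refine both poses in their own frames.

Run:
```python
from h import *
C={n:dict(np.load(f'{n}.npz')) for n in('top','side')}
def pts(n,lo,hi,zl,zh,fn):
    c=C[n];P=cloud(c);h=cv2.cvtColor(c['color'],cv2.COLOR_BGR2HSV)
    m=(P[...,0]>lo[0])&(P[...,0]<hi[0])&(P[...,1]>lo[1])&(P[...,1]<hi[1])&(P[...,2]>zl)&(P[...,2]<zh)&fn(h)
    return P[m]
a=np.deg2rad(167.9);R=np.array([[np.cos(a),-np.sin(a)],[np.sin(a),np.cos(a)]])
for n in C:
    q=pts(n,(.4,-.28),(.6,-.1),.03,.12,lambda h:(h[...,1]<110)|(h[...,2]<70))
    l=(q[:,:2]-[.5031,-.1852])@R; q=np.c_[l,q[:,2]]
    print(n,len(q),'rest-frame pct',np.percentile(q,[2,10,50,90,98],axis=0).round(3).tolist())
    # upper -x face: coordinate along its normal (-1,0,1)/sqrt2 and along z axis (1,0,1)/sqrt2
    nn=(-q[:,0]+q[:,2])/2**.5; zz=(q[:,0]+q[:,2])/2**.5
    print('n hist',np.histogram(nn,bins=np.arange(0.02,.1,.004)))
    s=nn>np.percentile(nn,95)-.008
    print('face',np.median(nn[s]).round(4),'zz',np.percentile(zz[s],[1,5,50,95,99]).round(4),'y',np.percentile(q[s,1],[1,5,50,95,99]).round(4))
    w=pts(n,(.42,-.26),(.59,-.11),-.01,.02,lambda h:(h[...,1]<60)&(h[...,2]>130))
    r=cv2.minAreaRect(w[:,:2].astype(np.float32));print(' base',r)
for n in C:
    g=lambda h:(h[...,1]<80)&(h[...,2]>40)
    for zl,zh in((.024,.042),(-.01,.042),(.09,.112),(.112,.13),(.13,.2),(.2,.27)):
        q=pts(n,(.42,.11),(.8,.27),zl,zh,g)
        if len(q)<8: continue
        if zh<.2:
            d=np.abs(q[:,None,:2]-q[None,:,:2]).max(-1); q=q[(d<.012).sum(1)>4]
        r=cv2.minAreaRect(q[:,:2].astype(np.float32))
        print(n,zl,zh,len(q),np.round(r[0],4),np.round(r[1],4),round(r[2],1),'mean',q.mean(0).round(4))
```

```text
top 356 rest-frame pct [[-0.04, -0.027, 0.039], [-0.032, -0.024, 0.062], [0.0, -0.005, 0.088], [0.019, 0.013, 0.101], [0.021, 0.017, 0.104]]
n hist (array([  5,   7,   4,   0,   0,   4,  23,  18,  22,  23,  22,  20,  38,
       140,  15,   0,   0,   0,   0]), array([0.02 , 0.024, 0.028, 0.032, 0.036, 0.04 , 0.044, 0.048, 0.052,
       0.056, 0.06 , 0.064, 0.068, 0.072, 0.076, 0.08 , 0.084, 0.088,
       0.092, 0.096]))
face 0.0736 zz [0.015  0.0186 0.0513 0.0749 0.076 ] y [-0.0269 -0.0252 -0.0048  0.0157  0.0175]
 base ((0.5055688619613647, -0.18225698173046112), (0.07939447462558746, 0.10395019501447678), 78.9487075805664)
side 316 rest-frame pct [[-0.041, -0.033, 0.033], [-0.031, -0.031, 0.041], [-0.001, -0.025, 0.068], [0.018, -0.003, 0.095], [0.021, 0.006, 0.101]]
n hist (array([ 7,  9, 10,  5, 17, 18, 30, 31, 25, 31, 29, 27, 31, 27,  0,  0,  0,
        0,  0]), array([0.02 , 0.024, 0.028, 0.032, 0.036, 0.04 , 0.044, 0.048, 0.052,
       0.056, 0.06 , 0.064, 0.068, 0.072, 0.076, 0.08 , 0.084, 0.088,
       0.092, 0.096]))
face 0.0707 zz [0.0074 0.0135 0.0484 0.0742 0.0758] y [-0.
[... 455 characters left out ...]
.9 mean [0.5587 0.1957 0.1179]
top 0.13 0.2 56 [0.5924 0.202 ] [0.0217 0.0131] 12.4 mean [0.5916 0.2021 0.1672]
top 0.2 0.27 174 [0.6123 0.2074] [0.0257 0.0511] 10.9 mean [0.6139 0.2065 0.2431]
side 0.024 0.042 869 [0.5313 0.1952] [0.1289 0.1096] 13.7 mean [0.5197 0.2062 0.0324]
side -0.01 0.042 2265 [0.6178 0.1901] [0.1595 0.3643] 90.0 mean [0.5908 0.2044 0.0174]
side 0.09 0.112 125 [0.5425 0.1993] [0.1056 0.0414] 13.9 mean [0.5541 0.2109 0.103 ]
side 0.112 0.13 100 [0.5438 0.1977] [0.1028 0.0402] 13.7 mean [0.5705 0.2084 0.1173]
side 0.13 0.2 80 [0.5969 0.2105] [0.0264 0.013 ] 13.6 mean [0.5963 0.2121 0.1673]
side 0.2 0.27 36 [0.6046 0.2192] [0.0124 0.0244] 23.6 mean [0.6069 0.2154 0.2122]
```

Request:
drive_tool:
  steps:
    - [-1,-1,0,0]
    - [-3,-3,0,-0.02]
    - [-5.5,-5.6,0,-0.04]
    - [-8,-8.2,0,-0.06]
    - [-10.5,-10.8,0,-0.08]
    - [-13,-13.4,0,-0.1]
    - [-15.5,-16,0,-0.12]
    - [-18,-18.6,0,-0.14]
    - [-20.5,-21.2,0,-0.16]
    - [-23,-23.8,0,-0.18]
    - [-25.5,-26.4,0,-0.194]
    - [-28,-29,0,-0.194]
  gripper: 1
  force: 20

```text
time: 1.1
tool_pos: [0.3764, 0.1794, 0.4045]
orientation: [[-0.982, 0.191, -0.0], [0.191, 0.982, -0.0], [0.0, -0.0, -1.0]]
wrist_force: [0.1, 0.3, 0.3]
grip_width: 0.0926
```

```bash
cat >> h.py <<'E'
def go(x,y,z,jaw):
    "shift in tool cm and turn to bring the grasp point to x,y,z with jaw angle (deg)"
    s=manip.sense();R=np.array(s['orientation']);p=np.array(s['tool_pos'])
    d=R.T@(np.array([x,y,z+.167])-p)*100
    j=np.degrees(np.arctan2(R[1,1],R[0,1]));t=(jaw-j+90)%180-90
    print('t',round(s['time'],2),'tcp',p.round(4),'jaw',round(j,2),'F',np.round(s['wrist_force'],1),'w',round(s['grip_width'],4),'j',np.round(s['joints'],2),'| shift',d.round(2),'turn',round(-np.radians(t),3))
E
python3 -c "
from h import *
go(.521,-.182,.2,78.9)"
```

```text
t 1.1 tcp [0.3764 0.1794 0.4045] jaw 78.97 F [0.1 0.3 0.3] w 0.0926 j [ 0.32 -0.39  1.96 -0.    1.57 -1.06] | shift [-21.11 -32.71   3.75] turn 0.001
```

Request:
drive_tool:
  steps:
    - [-2,-3,0.3,0]
    - [-4,-6.2,0.6,0]
    - [-6,-9.3,1,0]
    - [-8,-12.4,1.4,0]
    - [-10,-15.5,1.7,0]
    - [-12,-18.6,2,0]
    - [-14,-21.7,2.4,0]
    - [-16,-24.8,2.8,0]
    - [-18,-27.9,3.2,0]
    - [-20,-31,3.5,0]
    - [-21.1,-32.7,3.7,0]
    - [-21.1,-32.7,3.7,0]

```text
time: 2.1
tool_pos: [0.5208, -0.1839, 0.3664]
orientation: [[-0.981, 0.196, -0.002], [0.196, 0.981, -0.0], [0.001, -0.001, -1.0]]
wrist_force: [0.5, 0.1, 0.6]
grip_width: 0.093
```

Run:
```python
from h import *
go(.521,-.182,.062,78.9)
t=cap('top');s=cap('side')
f=lambda c,x0,y0,w,h,k:cv2.resize(c['color'][y0:y0+h,x0:x0+w],None,fx=k,fy=k,interpolation=cv2.INTER_CUBIC)
cv2.imwrite('pics/g1.png',np.hstack([f(t,270,110,100,110,4),f(s,210,80,95,110,4)]))
```

```text
t 2.1 tcp [ 0.5208 -0.1839  0.3664] jaw 78.7 F [0.5 0.1 0.6] w 0.093 j [-0.43  0.02  1.67 -0.    1.45 -1.81] | shift [-0.    0.2  13.74] turn -0.004
```

View pics/g1.png

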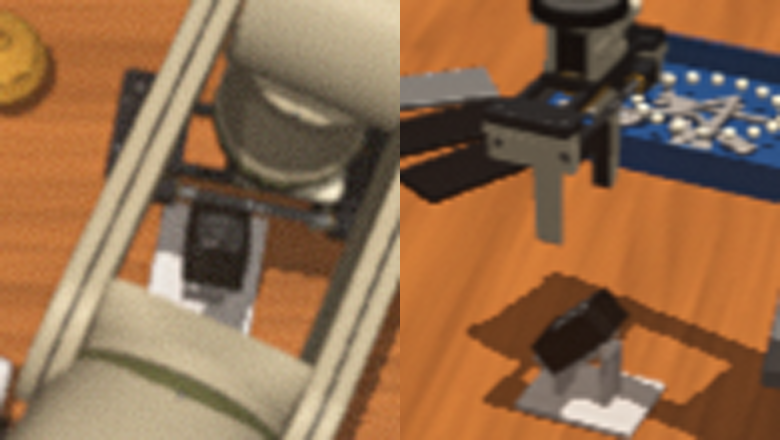

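Picture 5 shows the fingers straddling the pack, with the near fingertip at (548,240) above the pack at (580,330). Descending.

Request:
drive_tool:
  steps:
    - [0,0.1,2,0]
    - [0,0.2,5,0]
    - [0,0.2,8,0]
    - [0,0.2,10.5,0]
    - [0,0.2,12,0]
    - [0,0.2,12.8,0]
    - [0,0.2,13.3,0]
    - [0,0.2,13.7,0]
    - [0,0.2,13.7,0]

```text
time: 2.95
tool_pos: [0.5211, -0.1781, 0.2312]
orientation: [[-0.981, 0.192, 0.001], [0.192, 0.981, -0.0], [-0.001, -0.0, -1.0]]
wrist_force: [0.7, 0.1, 0.3]
grip_width: 0.093
```

Request:
drive_tool:
  steps:
    - [0,0,0,0]
    - [0,0,0,0]
    - [0,0,0,0]
    - [0,0,0,0]
    - [0,0,0,0]
    - [0,0,0,0]
    - [0,0,0,0]
    - [0,0,0,0]
  gripper: 0.3
  force: 15

```text
time: 3.62
tool_pos: [0.5207, -0.1791, 0.2309]
orientation: [[-0.981, 0.193, -0.0], [0.193, 0.981, -0.002], [-0.0, -0.002, -1.0]]
wrist_force: [-3.8, -16.8, -2.6]
grip_width: 0.0443
```

Run:
```python
from h import *
go(.58,-.34,.11,78.9)
t=cap('top');s=cap('side')
f=lambda c,x0,y0,w,h,k:cv2.resize(c['color'][y0:y0+h,x0:x0+w],None,fx=k,fy=k,interpolation=cv2.INTER_CUBIC)
cv2.imwrite('pics/g2.png',f(s,220,100,80,90,6))
```

```text
t 3.62 tcp [ 0.5207 -0.1791  0.2309] jaw 78.9 F [ -3.8 -16.8  -2.6] w 0.0443 j [-0.42  0.15  1.79 -0.    1.19 -1.8 ] | shift [ -8.91 -14.65  -4.59] turn 0.0
```

View pics/g2.png

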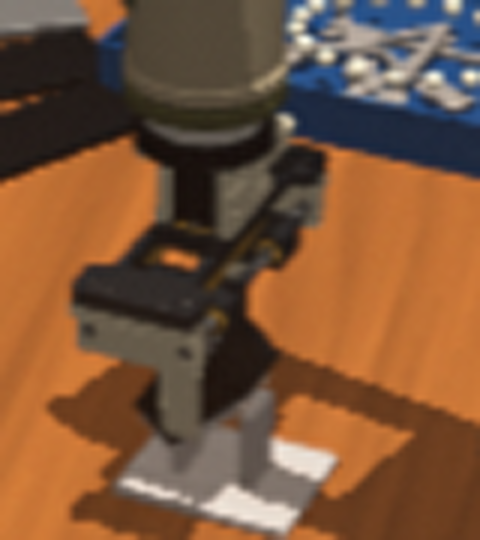

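Request:
drive_tool:
  steps:
    - [0,-0.1,0,0]
    - [0,-0.2,0,0]
    - [0,-0.3,0,0]
    - [0,-0.3,0,0]

```text
time: 4.05
tool_pos: [0.5204, -0.181, 0.2308]
orientation: [[-0.981, 0.192, 0.0], [0.192, 0.981, 0.001], [0.0, 0.001, -1.0]]
wrist_force: [-0.6, 4.0, 3.2]
grip_width: 0.0438
```

Request:
drive_tool:
  steps:
    - [0,0,-0.5,0]
    - [0,0,-1.5,0]
    - [0,0,-3,0]
    - [0,0,-5,0]
    - [0,0,-6.5,0]
    - [0,0,-6.5,0]

```text
time: 4.55
tool_pos: [0.5216, -0.1821, 0.3003]
orientation: [[-0.981, 0.193, 0.006], [0.193, 0.981, -0.003], [-0.006, -0.002, -1.0]]
wrist_force: [-0.1, -0.5, -1.4]
grip_width: 0.0441
```

Request:
drive_tool:
  steps:
    - [-0.7,-1.2,0,0]
    - [-2,-3.5,0,0]
    - [-3.5,-6,0,0]
    - [-5,-8.5,0,0]
    - [-6.5,-11,0,0]
    - [-8,-13,1,0]
    - [-8.8,-14.5,3,0]
    - [-8.8,-14.5,5,0]
    - [-8.8,-14.5,6.5,0]
    - [-8.8,-14.5,7,0]
    - [-8.8,-14.5,7,0]

```text
time: 5.47
tool_pos: [0.5775, -0.3398, 0.2222]
orientation: [[-0.981, 0.192, -0.005], [0.192, 0.981, 0.003], [0.005, 0.002, -1.0]]
wrist_force: [-0.2, 0.3, -1.8]
grip_width: 0.0443
```

Run:
```python
from h import *
go(.58,-.34,.032,78.9)
t=cap('top');s=cap('side')
f=lambda c,x0,y0,w,h,k:cv2.resize(c['color'][y0:y0+h,x0:x0+w],None,fx=k,fy=k,interpolation=cv2.INTER_CUBIC)
cv2.imwrite('pics/g3.png',f(s,190,70,100,90,6))
```

```text
t 5.47 tcp [ 0.5775 -0.3398  0.2222] jaw 78.9 F [-0.2  0.3 -1.8] w 0.0443 j [-0.61  0.46  1.43 -0.    1.25 -1.99] | shift [-0.26  0.03  2.32] turn 0.0
```

View pics/g3.png

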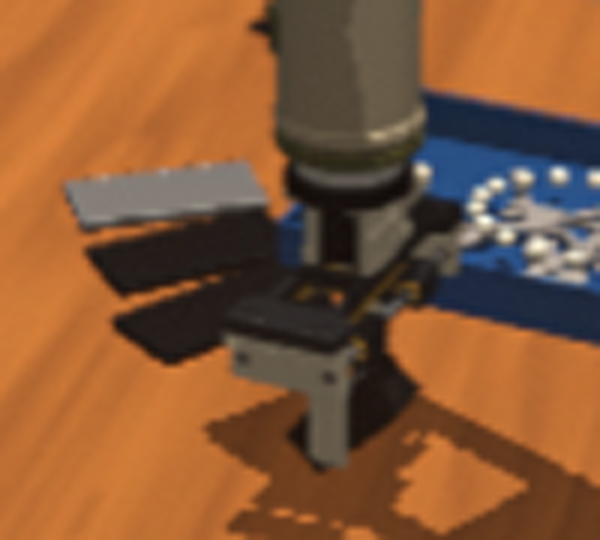

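Picture 7 shows the pack held, still tilted about 45°, with its low corner at (320,470), near the fingertip. I'll lower it to contact and watch the force.

Request:
drive_tool:
  steps:
    - [0,0,0.5,0]
    - [0,0,1,0]
    - [0,0,1.5,0]
    - [0,0,1.9,0]
    - [0,0,2.1,0]
    - [0,0,2.1,0]

```text
time: 6.07
tool_pos: [0.5784, -0.3404, 0.2038]
orientation: [[-0.981, 0.193, -0.001], [0.193, 0.981, 0.001], [0.001, 0.001, -1.0]]
wrist_force: [-0.6, 0.3, -1.5]
grip_width: 0.0442
```

Request:
drive_tool:
  steps:
    - [0,0,0.1,0]
    - [0,0,0.2,0]
    - [0,0,0.3,0]
    - [0,0,0.4,0]
    - [0,0,0.4,0]

```text
time: 6.48
tool_pos: [0.5787, -0.3406, 0.2006]
orientation: [[-0.981, 0.193, -0.0], [0.193, 0.981, 0.0], [0.0, 0.0, -1.0]]
wrist_force: [0.4, -0.0, -1.7]
grip_width: 0.0439
```

Request:
drive_tool:
  steps:
    - [0,0,0.1,0]
    - [0,0,0.2,0]
    - [0,0,0.3,0]
    - [0,0,0.4,0]
    - [0,0,0.4,0]

```text
time: 6.9
tool_pos: [0.5789, -0.3407, 0.1984]
orientation: [[-0.981, 0.192, 0.0], [0.192, 0.981, -0.0], [-0.0, -0.0, -1.0]]
wrist_force: [-5.4, 3.1, 9.6]
grip_width: 0.0439
```

Request:
drive_tool:
  steps:
    - [-0.2,0,0,0]
    - [-0.5,0,0,0]
    - [-0.8,0,0,0]
    - [-1.1,0,0,0]
    - [-1.1,0,0,0]
  force: 8

```text
time: 7.32
tool_pos: [0.5899, -0.343, 0.1976]
orientation: [[-0.981, 0.193, 0.001], [0.193, 0.981, -0.001], [-0.001, -0.001, -1.0]]
wrist_force: [-1.0, 0.8, 3.8]
grip_width: 0.0438
```

Run:
```python
from h import *
go(.58,-.34,.032,78.9)
s=cap('side')
f=lambda c,x0,y0,w,h,k:cv2.resize(c['color'][y0:y0+h,x0:x0+w],None,fx=k,fy=k,interpolation=cv2.INTER_CUBIC)
cv2.imwrite('pics/g4.png',f(s,225,110,50,50,10))
```

```text
t 7.32 tcp [ 0.5899 -0.343   0.1976] jaw 78.9 F [-1.   0.8  3.8] w 0.0438 j [-0.6   0.52  1.41 -0.    1.22 -1.98] | shift [ 1.03  0.1  -0.14] turn -0.0
```

View pics/g4.png

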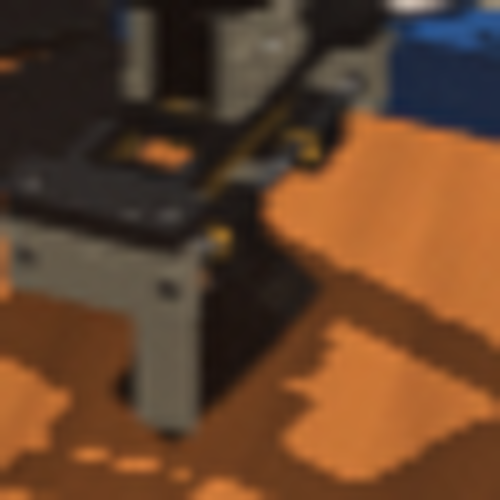

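```bash
cat >> h.py <<'E'
def tilt(show=True):
    "tilt of the held pack from the side view: dark points in tool-plane coords (u=-tool x, up)"
    s=manip.sense();R=np.array(s['orientation']);p=np.array(s['tool_pos']);c=cap('side');P=cloud(c)
    h=cv2.cvtColor(c['color'],cv2.COLOR_BGR2HSV)
    q=(P-p)@R; m=(np.abs(q[...,0])<.07)&(np.abs(q[...,1])<.035)&(P[...,2]>.004)&(P[...,2]<.088)&(h[...,2]<75)
    u=np.round(q[m][:,0]*1e3);z=P[m][:,2]*1e3
    for a in range(0,88,6):
        k=(z>=a)&(z<a+6)
        if k.sum()>2: print('z',a,'n',k.sum(),'x(mm, +=rest+x) min/max',np.percentile(u[k],[3,97]).round(0))
E
python3 -c "
from h import *
tilt()"
```

```text
z 18 n 4 x(mm, +=rest+x) min/max [-25.   8.]
z 24 n 6 x(mm, +=rest+x) min/max [-14.  18.]
z 30 n 6 x(mm, +=rest+x) min/max [10. 22.]
z 36 n 7 x(mm, +=rest+x) min/max [12. 27.]
z 42 n 11 x(mm, +=rest+x) min/max [-3. 29.]
z 48 n 8 x(mm, +=rest+x) min/max [18. 36.]
z 54 n 30 x(mm, +=rest+x) min/max [12. 39.]
z 60 n 21 x(mm, +=rest+x) min/max [12. 37.]
z 66 n 23 x(mm, +=rest+x) min/max [13. 31.]
z 72 n 7 x(mm, +=rest+x) min/max [16. 26.]
```

Request:
drive_tool:
  steps:
    - [0,0,0.15,0]
    - [0,0,0.3,0]
    - [0,0,0.45,0]
    - [0,0,0.5,0]
    - [-0.2,0,0.5,0]
    - [-0.4,0,0.5,0]
  force: 8

```text
time: 7.92
tool_pos: [0.5937, -0.3438, 0.1933]
orientation: [[-0.981, 0.193, 0.001], [0.193, 0.981, -0.001], [-0.001, -0.001, -1.0]]
wrist_force: [-4.2, 0.8, 7.7]
grip_width: 0.0436
```

```bash
python3 -c "
from h import *
go(.58,-.34,.032,78.9)
tilt()"
```

```text
t 7.92 tcp [ 0.5937 -0.3438  0.1933] jaw 78.9 F [-4.2  0.8  7.7] w 0.0436 j [-0.6   0.53  1.4  -0.    1.21 -1.98] | shift [ 1.42  0.1  -0.57] turn -0.0
z 12 n 3 x(mm, +=rest+x) min/max [-20.   9.]
z 18 n 5 x(mm, +=rest+x) min/max [-21.  13.]
z 24 n 4 x(mm, +=rest+x) min/max [11. 17.]
z 30 n 7 x(mm, +=rest+x) min/max [ 8. 24.]
z 36 n 4 x(mm, +=rest+x) min/max [14. 22.]
z 42 n 11 x(mm, +=rest+x) min/max [11. 29.]
z 48 n 11 x(mm, +=rest+x) min/max [ 8. 33.]
z 54 n 18 x(mm, +=rest+x) min/max [14. 39.]
z 60 n 28 x(mm, +=rest+x) min/max [15. 40.]
z 66 n 22 x(mm, +=rest+x) min/max [12. 33.]
```

Request:
drive_tool:
  steps:
    - [-0.2,0,0,0]
    - [-0.4,0,0,0]
    - [-0.6,0,0,0]
    - [-0.8,0,0,0]
    - [-1.0,0,0,0]
    - [-1.2,0,0,0]

```text
time: 8.47
tool_pos: [0.6052, -0.3459, 0.1917]
orientation: [[-0.981, 0.193, -0.0], [0.193, 0.981, 0.0], [0.0, 0.0, -1.0]]
wrist_force: [-4.3, 0.8, 4.3]
grip_width: 0.0436
```

```bash
python3 -c "
from h import *
go(.58,-.34,.032,78.9)
tilt()"
```

```text
t 8.47 tcp [ 0.6052 -0.3459  0.1917] jaw 78.89 F [-4.3  0.8  4.3] w 0.0436 j [-0.59  0.56  1.36 -0.    1.22 -1.97] | shift [ 2.59  0.09 -0.73] turn -0.0
z 6 n 3 x(mm, +=rest+x) min/max [ 7. 11.]
z 18 n 5 x(mm, +=rest+x) min/max [10. 20.]
z 24 n 6 x(mm, +=rest+x) min/max [10. 22.]
z 30 n 9 x(mm, +=rest+x) min/max [ 8. 27.]
z 36 n 8 x(mm, +=rest+x) min/max [ 9. 27.]
z 42 n 11 x(mm, +=rest+x) min/max [11. 33.]
z 48 n 9 x(mm, +=rest+x) min/max [10. 34.]
z 54 n 15 x(mm, +=rest+x) min/max [ 9. 38.]
z 60 n 28 x(mm, +=rest+x) min/max [10. 40.]
z 66 n 25 x(mm, +=rest+x) min/max [15. 36.]
z 72 n 4 x(mm, +=rest+x) min/max [15. 26.]
```

Request:
drive_tool:
  steps:
    - [-0.2,0,0,0]
    - [-0.4,0,0,0]
    - [-0.6,0,0,0]
    - [-0.8,0,0,0]
    - [-1.0,0,0,0]
    - [-1.2,0,0,0]
  force: 4

```text
time: 9.02
tool_pos: [0.6173, -0.3481, 0.1915]
orientation: [[-0.981, 0.193, 0.0], [0.193, 0.981, 0.0], [-0.0, 0.0, -1.0]]
wrist_force: [-1.1, 0.9, -0.4]
grip_width: 0.0441
```

```bash
python3 -c "
from h import *
go(.58,-.34,.032,78.9)
tilt()"
```

```text
t 9.02 tcp [ 0.6173 -0.3481  0.1915] jaw 78.9 F [-1.1  0.9 -0.4] w 0.0441 j [-0.59  0.59  1.32  0.    1.23 -1.96] | shift [ 3.81  0.07 -0.75] turn -0.0
z 6 n 5 x(mm, +=rest+x) min/max [ 9. 16.]
z 12 n 4 x(mm, +=rest+x) min/max [12. 16.]
z 18 n 6 x(mm, +=rest+x) min/max [13. 20.]
z 24 n 7 x(mm, +=rest+x) min/max [ 9. 25.]
z 30 n 7 x(mm, +=rest+x) min/max [ 9. 26.]
z 36 n 7 x(mm, +=rest+x) min/max [14. 30.]
z 42 n 11 x(mm, +=rest+x) min/max [12. 30.]
z 48 n 9 x(mm, +=rest+x) min/max [13. 36.]
z 54 n 21 x(mm, +=rest+x) min/max [10. 38.]
z 60 n 22 x(mm, +=rest+x) min/max [11. 41.]
z 66 n 27 x(mm, +=rest+x) min/max [15. 35.]
z 72 n 3 x(mm, +=rest+x) min/max [22. 30.]
```

Request:
drive_tool:
  steps:
    - [0,0,0.1,0]
    - [0,0,0.2,0]
    - [-0.2,0,0.25,0]
    - [-0.4,0,0.3,0]
    - [-0.6,0,0.3,0]
    - [-0.8,0,0.3,0]
    - [-1.0,0,0.3,0]
    - [-1.2,0,0.3,0]
  force: 5

```text
time: 9.73
tool_pos: [0.6288, -0.3506, 0.1884]
orientation: [[-0.981, 0.193, -0.001], [0.193, 0.981, 0.0], [0.001, -0.0, -1.0]]
wrist_force: [-2.1, 0.2, 0.7]
grip_width: 0.044
```

```bash
python3 -c "
from h import *
go(.58,-.34,.032,78.9)
tilt()"
```

```text
t 9.73 tcp [ 0.6288 -0.3506  0.1884] jaw 78.89 F [-2.1  0.2  0.7] w 0.044 j [-0.58  0.62  1.28 -0.    1.24 -1.96] | shift [ 4.99  0.1  -1.05] turn -0.0
z 6 n 5 x(mm, +=rest+x) min/max [17. 20.]
z 12 n 7 x(mm, +=rest+x) min/max [ 9. 24.]
z 18 n 7 x(mm, +=rest+x) min/max [10. 24.]
z 24 n 9 x(mm, +=rest+x) min/max [10. 25.]
z 30 n 12 x(mm, +=rest+x) min/max [ 9. 28.]
z 36 n 9 x(mm, +=rest+x) min/max [12. 30.]
z 42 n 12 x(mm, +=rest+x) min/max [10. 33.]
z 48 n 11 x(mm, +=rest+x) min/max [12. 34.]
z 54 n 13 x(mm, +=rest+x) min/max [11. 37.]
z 60 n 22 x(mm, +=rest+x) min/max [12. 38.]
z 66 n 27 x(mm, +=rest+x) min/max [13. 36.]
z 72 n 4 x(mm, +=rest+x) min/max [20. 31.]
```

Request:
drive_tool:
  steps:
    - [-0.3,0,0,0]
    - [-0.6,0,0,0]
    - [-0.9,0,0,0]
    - [-1.2,0,0,0]
    - [-1.5,0,0,0]
    - [-1.8,0,0,0]
    - [-2.1,0,0,0]
    - [-2.1,0,0,0]
  force: 4

```text
time: 10.45
tool_pos: [0.6499, -0.3545, 0.1887]
orientation: [[-0.981, 0.192, 0.0], [0.192, 0.981, -0.0], [-0.0, -0.0, -1.0]]
wrist_force: [0.7, -0.9, -2.0]
grip_width: 0.044
```

```bash
python3 -c "
from h import *
go(.58,-.34,.032,78.9)
tilt()"
```

```text
t 10.45 tcp [ 0.6499 -0.3545  0.1887] jaw 78.91 F [ 0.7 -0.9 -2. ] w 0.044 j [-0.57  0.67  1.21  0.    1.26 -1.95] | shift [ 7.14  0.08 -1.03] turn 0.0
z 6 n 8 x(mm, +=rest+x) min/max [11. 20.]
z 12 n 7 x(mm, +=rest+x) min/max [13. 23.]
z 18 n 9 x(mm, +=rest+x) min/max [10. 25.]
z 24 n 6 x(mm, +=rest+x) min/max [10. 26.]
z 30 n 13 x(mm, +=rest+x) min/max [ 9. 26.]
z 36 n 10 x(mm, +=rest+x) min/max [10. 30.]
z 42 n 14 x(mm, +=rest+x) min/max [ 9. 33.]
z 48 n 15 x(mm, +=rest+x) min/max [ 8. 35.]
z 54 n 12 x(mm, +=rest+x) min/max [10. 36.]
z 60 n 22 x(mm, +=rest+x) min/max [11. 37.]
z 66 n 31 x(mm, +=rest+x) min/max [11. 36.]
```

Request:
drive_tool:
  steps:
    - [0,0,0.05,0]
    - [0,0,0.1,0]
    - [0,0,0.13,0]
    - [0,0,0.13,0]
  force: 3

```text
time: 10.83
tool_pos: [0.6496, -0.3545, 0.1882]
orientation: [[-0.981, 0.193, 0.001], [0.193, 0.981, -0.0], [-0.001, -0.0, -1.0]]
wrist_force: [0.3, 1.8, 3.3]
grip_width: 0.0436
```

Request:
drive_tool:
  steps:
    - [0,0,0,0]
    - [0,0,0,0]
    - [0,0,0,0]
  gripper: 0.5

```text
time: 11.08
tool_pos: [0.6492, -0.3545, 0.1872]
orientation: [[-0.981, 0.193, -0.0], [0.193, 0.981, 0.0], [0.0, -0.0, -1.0]]
wrist_force: [0.6, -0.3, 0.1]
grip_width: 0.0463
```

```bash
python3 -c "
from h import *
go(.58,-.34,.032,78.9)
tilt()
c=np.load('side.npz')['color'];cv2.imwrite('pics/g5.png',cv2.resize(c[95:160,195:275],None,fx=7,fy=7,interpolation=2))"
```

```text
t 11.08 tcp [ 0.6492 -0.3545  0.1872] jaw 78.89 F [ 0.6 -0.3  0.1] w 0.0463 j [-0.57  0.67  1.21 -0.    1.26 -1.95] | shift [ 7.07  0.09 -1.18] turn -0.0
z 6 n 8 x(mm, +=rest+x) min/max [11. 15.]
z 12 n 12 x(mm, +=rest+x) min/max [ 9. 17.]
z 18 n 7 x(mm, +=rest+x) min/max [10. 14.]
z 24 n 10 x(mm, +=rest+x) min/max [ 9. 14.]
z 30 n 10 x(mm, +=rest+x) min/max [-10.  13.]
z 36 n 8 x(mm, +=rest+x) min/max [-13.  12.]
z 42 n 11 x(mm, +=rest+x) min/max [ 8. 12.]
z 48 n 10 x(mm, +=rest+x) min/max [ 5. 10.]
z 54 n 3 x(mm, +=rest+x) min/max [ 8. 11.]
z 60 n 3 x(mm, +=rest+x) min/max [ 8. 10.]
z 84 n 3 x(mm, +=rest+x) min/max [ 9. 12.]
```

View pics/g5.png

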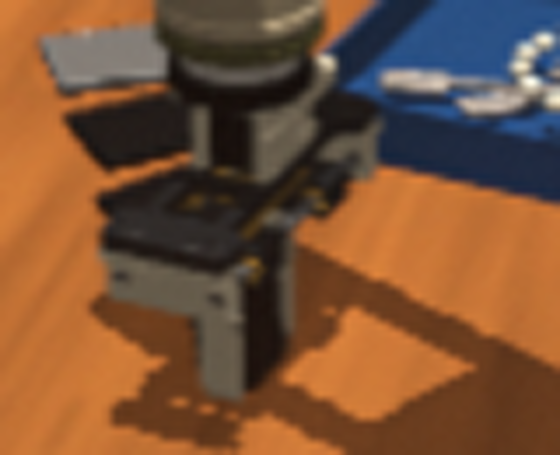

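Picture 9 shows the pack standing upright between the slightly open fingers, with its dark face at (265,330). I'll open and rise clear.

Request:
drive_tool:
  steps:
    - [0,0,0,0]
    - [0,0,0,0]
    - [0,0,0,0]
    - [0,0,0,0]
    - [0,0,-1,0]
    - [0,0,-3,0]
    - [0,0,-6,0]
    - [0,0,-9,0]
    - [0,0,-12,0]
    - [0,0,-15,0]
    - [0,0,-17,0]
    - [0,0,-17,0]
  gripper: 0.8

```text
time: 12.13
tool_pos: [0.6504, -0.3551, 0.3661]
orientation: [[-0.981, 0.193, 0.009], [0.193, 0.981, -0.006], [-0.01, -0.004, -1.0]]
wrist_force: [-0.2, -1.2, 2.0]
grip_width: 0.0748
```

```bash
cat >> h.py <<'E'
def pack(lo,hi):
    out={}
    for n in('top','side'):
        c=cap(n);P=cloud(c);h=cv2.cvtColor(c['color'],cv2.COLOR_BGR2HSV)
        m=(P[...,0]>lo[0])&(P[...,0]<hi[0])&(P[...,1]>lo[1])&(P[...,1]<hi[1])
        for nm,a,b in(('top face',.062,.082),('body',.02,.06)):
            q=P[m&(P[...,2]>a)&(P[...,2]<b)&((h[...,2]<90)|(h[...,1]<90))]
            if len(q)>5:
                r=cv2.minAreaRect(q[:,:2].astype(np.float32));print(n,nm,len(q),np.round(r[0],4),np.round(r[1],4),round(r[2],1),'z',np.median(q[:,2]).round(4),'mean',q.mean(0).round(4))
E
python3 -c "
from h import *
go(.64,-.353,.053,-11.1)
pack((.58,-.42),(.71,-.29))"
```

```text
t 12.13 tcp [ 0.6504 -0.3551  0.3661] jaw 78.9 F [-0.2 -1.2  2. ] w 0.0748 j [-0.57  0.53  1.07 -0.    1.53 -1.95] | shift [ 1.21  0.07 14.6 ] turn 1.571
side top face 72 [ 0.6507 -0.3522] [0.0533 0.0385] 79.2 z 0.0685 mean [ 0.6489 -0.3496  0.0678]
side body 123 [ 0.6501 -0.3486] [0.0556 0.0355] 81.3 z 0.0387 mean [ 0.6462 -0.3394  0.0398]
```

Request:
drive_tool:
  steps:
    - [0.1,0.1,0,0.12]
    - [0.15,0.1,0,0.24]
    - [0.15,0.1,0,0.36]
    - [0.15,0.1,0,0.48]
    - [0.15,0.1,0,0.6]
    - [0.15,0.1,0,0.72]
    - [0.15,0.1,0,0.84]
    - [0.15,0.1,0,0.96]
    - [0.15,0.1,0,1.08]
    - [0.15,0.1,0,1.2]
    - [0.15,0.1,0,1.32]
    - [0.15,0.1,0,1.44]

```text
time: 13.23
tool_pos: [0.6476, -0.3529, 0.3545]
orientation: [[0.069, 0.998, -0.004], [0.998, -0.069, 0.002], [0.002, -0.004, -1.0]]
wrist_force: [-0.7, 0.4, 0.3]
grip_width: 0.0743
```

Request:
drive_tool:
  steps:
    - [0,0,0,0.131]
    - [0,0,0,0.131]
    - [0,0,0,0.131]

```text
time: 13.48
tool_pos: [0.6477, -0.353, 0.3553]
orientation: [[0.189, 0.982, -0.003], [0.982, -0.189, 0.002], [0.001, -0.003, -1.0]]
wrist_force: [-0.6, 0.5, -0.1]
grip_width: 0.0744
```

```bash
python3 -c "
from h import *
go(.649,-.354,.053,-11.1)
pack((.58,-.42),(.71,-.29))"
```

```text
t 13.48 tcp [ 0.6477 -0.353   0.3553] jaw -10.92 F [-0.6  0.5 -0.1] w 0.0744 j [-0.57  0.53  1.09 -0.    1.52 -0.38] | shift [-0.09  0.18 13.53] turn 0.003
side top face 70 [ 0.6502 -0.352 ] [0.053  0.0343] 80.0 z 0.068 mean [ 0.6486 -0.3495  0.0677]
side body 127 [ 0.6416 -0.3432] [0.0542 0.0313] 41.7 z 0.0398 mean [ 0.6456 -0.3401  0.0393]
```

Request:
drive_tool:
  steps:
    - [0,0.2,1,0]
    - [0,0.2,3.5,0]
    - [0,0.2,6.5,0]
    - [0,0.2,9,0]
    - [0,0.2,11,0]
    - [0,0.2,12.4,0]
    - [0,0.2,13.1,0]
    - [0,0.2,13.4,0]
    - [0,0.2,13.4,0]

```text
time: 14.33
tool_pos: [0.6502, -0.3536, 0.2233]
orientation: [[0.192, 0.981, -0.0], [0.981, -0.192, 0.0], [0.0, -0.0, -1.0]]
wrist_force: [-0.5, -0.4, 0.8]
grip_width: 0.0744
```

Request:
drive_tool:
  steps:
    - [0,0,0,0]
    - [0,0,0,0]
    - [0,0,0,0]
    - [0,0,0,0]
    - [0,0,0,0]
    - [0,0,0,0]
    - [0,0,0,0]
  gripper: 0.2
  force: 10

```text
time: 14.92
tool_pos: [0.6501, -0.3536, 0.2236]
orientation: [[0.193, 0.981, 0.0], [0.981, -0.193, -0.0], [-0.0, 0.0, -1.0]]
wrist_force: [0.1, 1.0, 1.6]
grip_width: 0.0325
```

Request:
drive_tool:
  steps:
    - [0,0,-0.3,0]
    - [0,0,-1,0]
    - [0,0,-3,0]
    - [0,0,-6,0]
    - [0,0,-9,0]
    - [0,0,-12,0]
    - [0,0,-15,0]
    - [0,0,-17,0]
    - [0,0,-17,0]
  force: 15

```text
time: 15.67
tool_pos: [0.6508, -0.3541, 0.4015]
orientation: [[0.193, 0.981, 0.009], [0.981, -0.193, -0.006], [-0.004, 0.01, -1.0]]
wrist_force: [0.9, 0.4, -1.0]
grip_width: 0.0319
```

```bash
python3 -c "
from h import *
go(.521,.188,.22,-78)"
```

```text
t 15.67 tcp [ 0.6508 -0.3541  0.4015] jaw -11.11 F [ 0.9  0.4 -1. ] w 0.0319 j [-0.57  0.52  1.03 -0.    1.59 -0.37] | shift [ 50.69 -23.2    1.03] turn 1.167
```

Request:
drive_tool:
  steps:
    - [1,-0.5,0,0.03]
    - [3,-1.4,0,0.1]
    - [6,-2.8,0,0.2]
    - [9,-4.1,0,0.3]
    - [12,-5.5,0,0.4]
    - [15,-6.9,0,0.5]
    - [18,-8.2,0,0.6]
    - [21,-9.6,0,0.7]
    - [24,-11,0,0.8]
    - [27,-12.4,0,0.9]
    - [30,-13.7,0,1.0]
    - [32,-14.6,0,1.1]

```text
time: 16.67
tool_pos: [0.5673, -0.0088, 0.392]
orientation: [[0.963, 0.27, -0.002], [0.27, -0.963, 0.001], [-0.002, -0.002, -1.0]]
wrist_force: [-0.3, -0.1, -0.9]
grip_width: 0.032
```

```bash
python3 -c "
from h import *
go(.521,.188,.23,-77.5)"
```

```text
t 16.67 tcp [ 0.5673 -0.0088  0.392 ] jaw -74.35 F [-0.3 -0.1 -0.9] w 0.032 j [-0.11  0.05  1.6   0.    1.5   1.19] | shift [  0.85 -20.2   -0.47] turn 0.055
```

Request:
drive_tool:
  steps:
    - [0.1,-2,0,0.02]
    - [0.3,-5,0,0.055]
    - [0.4,-8.5,0,0.055]
    - [0.6,-12,0,0.055]
    - [0.7,-15,0,0.055]
    - [0.8,-17.5,0,0.055]
    - [0.9,-19.3,0,0.055]
    - [0.9,-20.2,0,0.055]
    - [0.9,-20.2,0,0.055]
    - [0.9,-20.2,0,0.055]

```text
time: 17.5
tool_pos: [0.5218, 0.1851, 0.3927]
orientation: [[0.975, 0.221, -0.001], [0.221, -0.975, -0.001], [-0.001, 0.001, -1.0]]
wrist_force: [0.3, -0.5, -1.7]
grip_width: 0.0316
```

Run:
```python
from h import *
go(.521,.188,.23,-77.5)
t=cap('top');s=cap('side')
f=lambda c,x0,y0,w,h,k:cv2.resize(c['color'][y0:y0+h,x0:x0+w],None,fx=k,fy=k,interpolation=cv2.INTER_CUBIC)
cv2.imwrite('pics/b1.png',np.hstack([f(t,150,90,90,125,4),f(s,155,140,110,125,4)]))
# held pack: dark points from side view below fingers
for n,c in(('top',t),('side',s)):
    P=cloud(c);h=cv2.cvtColor(c['color'],cv2.COLOR_BGR2HSV);st=manip.sense();R=np.array(st['orientation']);p=np.array(st['tool_pos'])
    q=(P-p)@R
    m=(np.abs(q[...,0])<.04)&(np.abs(q[...,1])<.04)&(q[...,2]>.188)&(q[...,2]<.224)&(h[...,2]<90)
    print(n,m.sum(),np.percentile(q[m],[3,50,97],axis=0).round(4).tolist() if m.sum()>5 else '')
```

```text
t 17.5 tcp [0.5218 0.1851 0.3927] jaw -77.25 F [ 0.3 -0.5 -1.7] w 0.0316 j [ 0.25  0.01  1.63 -0.    1.5   1.6 ] | shift [-0.02 -0.3  -0.43] turn 0.004
top 15 [[-0.0246, -0.012, 0.19], [-0.0236, -0.0074, 0.2024], [-0.0229, -0.002, 0.2211]]
side 176 [[-0.0209, -0.0202, 0.1914], [-0.0006, -0.017, 0.207], [0.02, -0.0136, 0.2226]]
```

View pics/b1.png

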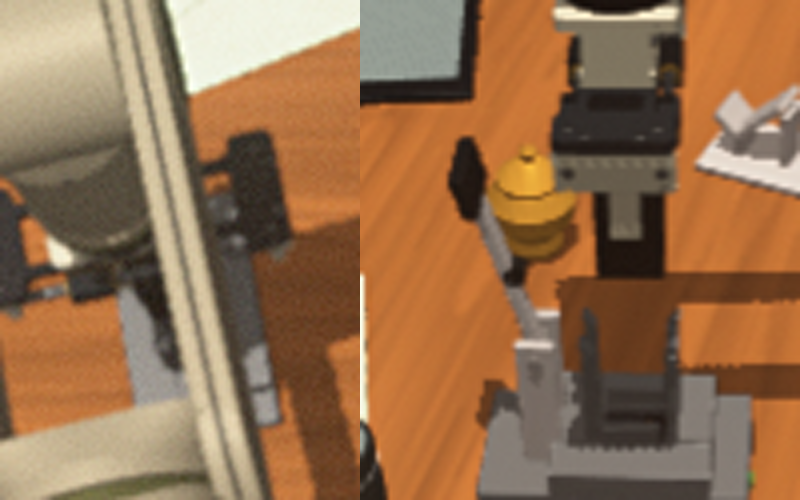

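Picture 10 shows the pack hanging upright over the cradle; in the side part it is at (628,240) and the cheeks are at (590,330) and (672,330). The held pack measured in the side view agrees with the tool to about 1 mm, so I'll use the side camera for the bay.

Run:
```python
from h import *
for yaw in (12.3,13.5):
  a=np.deg2rad(yaw);R=np.array([[np.cos(a),-np.sin(a),0],[np.sin(a),np.cos(a),0],[0,0,1]])
  for n in('side','top'):
    c=dict(np.load(f'{n}.npz'));P=cloud(c);h=cv2.cvtColor(c['color'],cv2.COLOR_BGR2HSV)
    q=(P-[.5218,.1885,0])@R*1e3; g=(h[...,1]<75)
    def pr(nm,xa,xb,ya,yb,za,zb,ax):
        m=g&(q[...,0]>xa)&(q[...,0]<xb)&(q[...,1]>ya)&(q[...,1]<yb)&(q[...,2]>za)&(q[...,2]<zb)
        v=q[m][:,ax]
        if len(v)>5: print(n,yaw,nm,len(v),np.percentile(v,[2,10,50,90,98]).round(1))
    pr('front cheek x',-45,-12,-30,30,75,108,0)
    pr('front cheek y',-45,-12,-30,35,75,108,1)
    pr('back cheek x',12,42,-30,30,75,108,0)
    pr('back cheek y',12,42,-30,35,75,108,1)
    pr('bracket x',45,85,-35,35,60,116,0)
    pr('bracket y',45,85,-35,35,60,125,1)
    pr('+y face, front half',-60,0,40,65,6,26,1)
    pr('+y face, back half',20,85,40,65,6,26,1)
    pr('deck y front',-75,-30,-65,65,28,42,1)
    pr('arm y z>130',40,100,-30,30,130,220,1)
```

```text
side 12.3 front cheek x 33 [-30.5 -30.4 -27.  -24.  -22.7]
side 12.3 front cheek y 33 [-9.8 -7.  22.1 25.8 28. ]
side 12.3 back cheek x 33 [24.6 25.  27.8 30.5 30.8]
side 12.3 back cheek y 33 [-6.8 -5.1 21.4 24.3 25.7]
side 12.3 bracket x 206 [50.5 51.  59.9 71.5 74.6]
side 12.3 bracket y 245 [-12.9  -9.9  20.3  24.   25.3]
side 12.3 +y face, front half 117 [44.4 51.8 54.6 57.2 58.2]
side 12.3 +y face, back half 131 [42.4 45.3 53.1 56.2 58. ]
side 12.3 deck y front 236 [-43.6 -34.5   9.3  49.8  55.3]
side 12.3 arm y z>130 107 [-2.1  1.8  7.7 10.3 11.9]
top 12.3 front cheek x 15 [-31.8 -31.7 -30.6 -26.1 -23.1]
top 12.3 front cheek y 15 [ 7.1  7.3 11.8 16.5 17.1]
top 12.3 deck y front 148 [-50.3 -46.1  18.5  44.3  50. ]
side 13.5 front cheek x 33 [-30.1 -29.9 -27.1 -24.2 -22.2]
side 13.5 front cheek y 33 [-9.3 -6.4 22.7 26.3 28.6]
side 13.5 back cheek x 33 [25.  25.5 28.2 31.  31.2]
side 13.5 back cheek y 33 [-7.4 -5.7 20.8 23.7 25.1]
side 13.5 bracket x 206 [50.5 51.4 60.2 72.  75. ]
side 13.5 bracket y 245 [-14.1 -11.   19.   22.7  23.9]
side 13.5 +y face, front half 121 [45.7 52.3 54.9 57.7 59.3]
side 13.5 +y face, back half 130 [41.  44.6 52.1 55.3 57. ]
side 13.5 deck y front 232 [-42.8 -34.8   7.4  49.4  55.7]
side 13.5 arm y z>130 107 [-3.8  0.2  5.9  8.6 10.1]
top 13.5 front cheek x 15 [-31.5 -31.4 -30.3 -26.  -22.9]
top 13.5 front cheek y 15 [ 7.7  7.9 12.4 17.1 17.7]
top 13.5 deck y front 147 [-49.3 -45.1  18.6  45.1  50.8]
```

```bash
python3 -c "
from h import *
go(.5228,.1889,.188,-78.1)"
```

```text
t 17.6 tcp [0.5222 0.1842 0.393 ] jaw -77.35 F [ 0.5 -0.1 -2.2] w 0.032 j [ 0.25  0.01  1.63 -0.    1.5   1.6 ] | shift [ 0.16 -0.44  3.8 ] turn 0.013
```

Request:
drive_tool:
  steps:
    - [0.1,-0.2,0.5,0.013]
    - [0.16,-0.4,1.5,0.013]
    - [0.16,-0.44,2.5,0.013]
    - [0.16,-0.44,3.3,0.013]
    - [0.16,-0.44,3.7,0.013]
    - [0.16,-0.44,3.8,0.013]
    - [0.16,-0.44,3.8,0.013]

```text
time: 18.18
tool_pos: [0.5224, 0.1899, 0.3547]
orientation: [[0.978, 0.207, -0.001], [0.207, -0.978, -0.0], [-0.001, 0.0, -1.0]]
wrist_force: [1.1, 0.7, -1.2]
grip_width: 0.0321
```

```bash
python3 -c "
from h import *
go(.5228,.1889,.188,-78.1)"
```

```text
t 18.18 tcp [0.5224 0.1899 0.3547] jaw -78.04 F [ 1.1  0.7 -1.2] w 0.0321 j [ 0.26  0.04  1.68 -0.    1.43  1.62] | shift [ 0.02  0.1  -0.03] turn 0.001
```

Now entering the mouth in small steps, watching the force.

Request:
drive_tool:
  steps:
    - [0,0.1,0.4,0]
    - [0,0.1,0.8,0]
    - [0,0.1,1.2,0]
    - [0,0.1,1.5,0]
    - [0,0.1,1.8,0]
    - [0,0.1,2.1,0]
    - [0,0.1,2.1,0]

```text
time: 18.77
tool_pos: [0.5225, 0.1889, 0.3336]
orientation: [[0.978, 0.207, -0.001], [0.207, -0.978, -0.0], [-0.001, 0.0, -1.0]]
wrist_force: [-0.9, 0.4, -1.1]
grip_width: 0.0319
```

Request:
drive_tool:
  steps:
    - [0,0,0.4,0]
    - [0,0,0.9,0]
    - [0,0,1.4,0]
    - [0,0,1.9,0]
    - [0,0,2.4,0]
    - [0,0,2.9,0]
    - [0,0,3.4,0]
    - [0,0,3.9,0]
    - [0,0,4.3,0]
    - [0,0,4.6,0]
    - [0,0,4.6,0]

```text
time: 19.68
tool_pos: [0.5225, 0.1889, 0.2875]
orientation: [[0.978, 0.207, -0.001], [0.207, -0.978, -0.0], [-0.001, 0.0, -1.0]]
wrist_force: [-0.1, -0.3, -1.3]
grip_width: 0.0316
```

Request:
drive_tool:
  steps:
    - [0,0,0.3,0]
    - [0,0,0.6,0]
    - [0,0,0.9,0]
    - [0,0,1.2,0]
    - [0,0,1.5,0]
    - [0,0,1.8,0]
    - [0,0,2.1,0]
    - [0,0,2.4,0]
    - [0,0,2.7,0]
    - [0,0,3.0,0]
    - [0,0,3.2,0]
    - [0,0,3.2,0]

```text
time: 20.68
tool_pos: [0.5225, 0.1889, 0.2558]
orientation: [[0.978, 0.207, -0.001], [0.207, -0.978, -0.0], [-0.001, 0.0, -1.0]]
wrist_force: [0.2, -0.7, -2.0]
grip_width: 0.0322
```

Request:
drive_tool:
  steps:
    - [0,0,0.1,0]
    - [0,0,0.2,0]
    - [0,0,0.3,0]
    - [0,0,0.3,0]

```text
time: 21.02
tool_pos: [0.5229, 0.189, 0.2536]
orientation: [[0.978, 0.207, 0.0], [0.207, -0.978, 0.0], [0.0, 0.0, -1.0]]
wrist_force: [0.9, 0.0, -2.4]
grip_width: 0.0318
```

Request:
drive_tool:
  steps:
    - [0,0,0.1,0]
    - [0,0,0.2,0]
    - [0,0,0.3,0]
    - [0,0,0.3,0]

```text
time: 21.35
tool_pos: [0.5229, 0.189, 0.2507]
orientation: [[0.978, 0.207, 0.001], [0.207, -0.978, 0.0], [0.001, -0.0, -1.0]]
wrist_force: [-1.4, -0.1, 4.4]
grip_width: 0.032
```

The pack is on the springs: the wrist reads +4.4 N with the pack's weight off. Releasing.

Request:
drive_tool:
  steps:
    - [0,0,0,0]
    - [0,0,0,0]
    - [0,0,0,0]
    - [0,0,0,0]
    - [0,0,0,0]
  gripper: 0.6

```text
time: 21.77
tool_pos: [0.5227, 0.189, 0.2503]
orientation: [[0.978, 0.207, -0.0], [0.207, -0.978, -0.0], [-0.0, 0.0, -1.0]]
wrist_force: [0.0, -1.1, 0.1]
grip_width: 0.0551
```

Request:
drive_tool:
  steps:
    - [0,0,-0.5,0]
    - [0,0,-2,0]
    - [0,0,-4.5,0]
    - [0,0,-7.5,0]
    - [0,0,-11,0]
    - [0,0,-14.5,0]
    - [0,0,-18,0]
    - [0,0,-21,0]
    - [0,0,-23,0]
    - [0,0,-24,0]
    - [0,0,-24,0]

```text
time: 22.68
tool_pos: [0.523, 0.1891, 0.4937]
orientation: [[0.978, 0.207, 0.005], [0.207, -0.978, 0.001], [0.005, -0.0, -1.0]]
wrist_force: [0.1, 0.4, 0.4]
grip_width: 0.0556
```

Request:
drive_tool:
  steps:
    - [1,0,0,0]
    - [3,0,0,0]
    - [6,0,0,0]
    - [9,0,0,0]
    - [11,0,0,0]
    - [12.5,0,0,0]
    - [13,0,0,0]
    - [13,0,0,0]
  gripper: 0
  force: 10

```text
time: 23.35
tool_pos: [0.6505, 0.2159, 0.4873]
orientation: [[0.978, 0.207, -0.004], [0.207, -0.978, -0.001], [-0.004, 0.0, -1.0]]
wrist_force: [0.4, -0.2, -0.2]
grip_width: 0.0068
```

```bash
cat >> h.py <<'E'
a=np.deg2rad(11.9);CR=np.array([[np.cos(a),-np.sin(a),0],[np.sin(a),np.cos(a),0],[0,0,1]]);C0=np.array([.5228,.1889,0])
def tip(): print('tip in cradle mm',(((np.array(manip.sense()['tool_pos'])-[0,0,.186]-C0)@CR)*1e3).round(1))
def arm():
    for n in('side','top'):
        P=(cloud(cap(n))-C0)@CR*1e3
        m=(np.abs(P[...,1])<12)&(P[...,2]>128)&(P[...,2]<215)&(P[...,0]>-100)&(P[...,0]<130)
        q=P[m]; 
        if len(q)>10:
            for z in range(130,215,20):
                k=np.abs(q[:,2]-z)<10
                if k.sum()>2: print(n,'z',z,'x',np.median(q[k,0]).round(1),k.sum())
        for nm,l in(('pack top',22),):
            m=(np.abs(P[...,0])<l)&(np.abs(P[...,1])<15)&(P[...,2]>60)&(P[...,2]<125)
            if m.sum()>5: print(n,nm,np.percentile(P[m][:,2],[10,50,90]).round(1),m.sum())
E
python3 - <<'E'
from h import *
go(.6,.2,.3,-78.1); tip(); arm()
t=np.load('top.npz');s=np.load('side.npz')
f=lambda c,x0,y0,w,h,k:cv2.resize(c['color'][y0:y0+h,x0:x0+w],None,fx=k,fy=k,interpolation=cv2.INTER_CUBIC)
cv2.imwrite('pics/b2.png',np.hstack([f(t,150,90,90,125,4),f(s,155,140,110,125,4)]))
E
```

```text
t 23.35 tcp [0.6505 0.2159 0.4873] jaw -78.05 F [ 0.4 -0.2 -0.2] w 0.0068 j [ 0.25  0.35  1.08 -0.    1.71  1.61] | shift [-5.27  0.51  2.05] turn 0.001
tip in cradle mm [1.306e+02 1.000e-01 3.013e+02]
side z 130 x 67.6 18
side z 150 x 72.0 26
side z 170 x 73.8 48
side z 190 x 82.4 33
side z 210 x 86.5 27
side pack top [ 92.2  98.5 100.7] 131
```

View pics/b2.png

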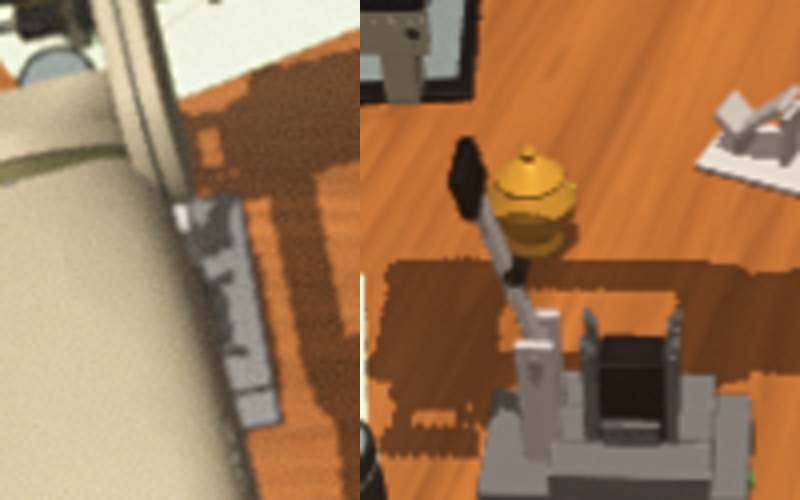

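Picture 11 shows the pack in the bay (side part at (632,380)) with its top at about 99 mm, 8 mm proud as expected. The clamp still leans back at about 1.8 rad. I'll go down behind the paddle and swing it forward.

Request:
drive_tool:
  steps:
    - [0,0,1.5,0]
    - [0,0,4,0]
    - [0,0,6,0]
    - [0,0,6.8,0]
    - [-0.8,0,6.9,0]
    - [-1.8,0,6.9,0]
    - [-2.8,0,6.9,0]
    - [-3.8,0,6.8,0]
    - [-4.8,0,6.7,0]
    - [-5.6,0,6.6,0]
    - [-6.4,0,6.6,0]
    - [-7,0,6.6,0]

```text
time: 24.45
tool_pos: [0.5807, 0.2014, 0.4254]
orientation: [[0.978, 0.207, 0.002], [0.207, -0.978, 0.001], [0.002, -0.0, -1.0]]
wrist_force: [4.0, 1.8, 0.3]
grip_width: 0.0005
```

```bash
python3 -c "
from h import *
tip(); arm()"
```

```text
tip in cradle mm [ 59.3   0.3 239.4]
side z 130 x 58.6 14
side z 150 x 54.2 22
side z 170 x 49.6 43
side z 190 x 50.2 24
side z 210 x 48.4 18
side pack top [ 78.7  98.2 100.8] 138
```

Request:
drive_tool:
  steps:
    - [-1,0,0.3,0]
    - [-1.9,0,0.5,0]
    - [-3,0,0.8,0]
    - [-4.1,0,1.2,0]
    - [-5.2,0,1.7,0]
    - [-6,0,2.2,0]
    - [-6.8,0,2.7,0]
    - [-7.5,0,3.2,0]
    - [-8.1,0,3.7,0]
    - [-8.7,0,4.3,0]
    - [-9.2,0,4.9,0]
    - [-9.2,0,4.9,0]

```text
time: 25.55
tool_pos: [0.4904, 0.1822, 0.3739]
orientation: [[0.978, 0.207, -0.003], [0.207, -0.978, -0.001], [-0.003, 0.0, -1.0]]
wrist_force: [0.5, -0.8, 0.8]
grip_width: 0.0003
```

```bash
python3 -c "
from h import *
tip(); arm()"
```

```text
tip in cradle mm [-3.310e+01  1.000e-01  1.879e+02]
side z 130 x 21.1 46
side z 150 x 1.8 65
side z 170 x -24.5 55
side z 190 x -52.6 65
side pack top [ 75.1  97.8 100.2] 144
top z 190 x -57.4 41
top z 210 x -62.0 10
```

Request:
drive_tool:
  steps:
    - [-0.6,0,0.6,0]
    - [-1.2,0,1.3,0]
    - [-1.6,0,2.1,0]
    - [-2.1,0,3,0]
    - [-2.5,0,3.8,0]
    - [-2.9,0,4.5,0]
    - [-3.3,0,5.2,0]
    - [-3.6,0,5.8,0]
    - [-3.6,0,5.8,0]

```text
time: 26.4
tool_pos: [0.4551, 0.1747, 0.3156]
orientation: [[0.978, 0.207, -0.003], [0.207, -0.978, -0.001], [-0.003, 0.0, -1.0]]
wrist_force: [-0.8, 0.7, -0.1]
grip_width: 0.0006
```

Request:
drive_tool:
  steps:
    - [0,0,0.2,0]
    - [0,0,0.5,0]
    - [0,0,0.8,0]
    - [0,0,1.1,0]
    - [0,0,1.3,0]
    - [0,0,1.4,0]
    - [0,0,1.4,0]

```text
time: 26.98
tool_pos: [0.4561, 0.1749, 0.303]
orientation: [[0.978, 0.207, -0.001], [0.207, -0.978, -0.0], [-0.001, 0.0, -1.0]]
wrist_force: [-1.2, -0.2, 1.0]
grip_width: 0.0004
```

```bash
python3 -c "
from h import *
tip()"
```

```text
tip in cradle mm [-68.2   0.  117. ]
```

```bash
cat >> h.py <<'E'
def closed():
    P=(cloud(cap('side'))-C0)@CR*1e3
    for xa,xb in((-100,-55),(-50,-30),(-20,20),(30,45)):
        m=(np.abs(P[...,1])<(25 if xa==-100 else 7))&(P[...,0]>xa)&(P[...,0]<xb)&(P[...,2]>60)&(P[...,2]<150)
        print(xa,xb,m.sum(),np.percentile(P[m][:,2],[10,50,90]).round(1) if m.sum()>3 else '')
E
python3 -c "
from h import *
closed()"
```

```text
-100 -55 146 [112.2 115.1 132.1]
-50 -30 17 [111.  113.3 116.2]
-20 20 57 [ 92.4 109.5 112.2]
30 45 17 [106.  109.2 112.7]
```

Request:
drive_tool:
  steps:
    - [0,0,0.2,0]
    - [0,0,0.4,0]
    - [0,0,0.4,0]

```text
time: 27.28
tool_pos: [0.4562, 0.1749, 0.2992]
orientation: [[0.978, 0.207, -0.0], [0.207, -0.978, -0.0], [-0.0, 0.0, -1.0]]
wrist_force: [-1.0, -0.3, 1.1]
grip_width: 0.0004
```

Request:
drive_tool:
  steps:
    - [0,0,0.1,0]
    - [0,0,0.2,0]
    - [0,0,0.3,0]
    - [0,0,0.4,0]
    - [0,0,0.4,0]

```text
time: 27.7
tool_pos: [0.4563, 0.1749, 0.2971]
orientation: [[0.978, 0.207, 0.0], [0.207, -0.978, -0.0], [0.0, 0.0, -1.0]]
wrist_force: [-10.0, -3.0, 18.2]
grip_width: 0.0005
```

```bash
python3 -c "
from h import *
tip();closed()"
```

```text
tip in cradle mm [-68.    0.  111.1]
-100 -55 141 [105.1 109.6 125.9]
-50 -30 21 [101.5 107.7 109.8]
-20 20 58 [ 90.8 105.9 110.3]
30 45 20 [ 99.4 106.4 109.2]
```

The tip stopped hard at 111 mm, which is the closed height, at 18 N. I'll back off and check that the clamp stays closed.

Request:
drive_tool:
  steps:
    - [0,0,-0.3,0]
    - [0,0,-1,0]
    - [0,0,-3,0]
    - [0,0,-6,0]
    - [0,0,-9,0]
    - [0,0,-12,0]
    - [-2,0,-15,0]
    - [-4,0,-17,0]
    - [-5,0,-18,0]
    - [-5,0,-18,0]

```text
time: 28.58
tool_pos: [0.4066, 0.1645, 0.4792]
orientation: [[0.978, 0.208, 0.006], [0.208, -0.978, 0.002], [0.006, -0.0, -1.0]]
wrist_force: [0.8, 0.1, -0.4]
grip_width: 0.0006
```

Run:
```python
from h import *
go(.5,.2,.3,-78); closed()
t=cap('top');s=np.load('side.npz')
f=lambda c,x0,y0,w,h,k:cv2.resize(c['color'][y0:y0+h,x0:x0+w],None,fx=k,fy=k,interpolation=cv2.INTER_CUBIC)
cv2.imwrite('pics/end.png',np.hstack([f(t,130,80,170,170,2.35),f(s,120,140,160,160,2.5)]))
```

```text
t 28.58 tcp [0.4066 0.1645 0.4792] jaw -78.02 F [ 0.8  0.1 -0.4] w 0.0006 j [ 0.27 -0.34  1.79  0.    1.68  1.63] | shift [ 9.86 -1.54  1.28] turn -0.0
-100 -55 161 [105.9 109.1 111.2]
-50 -30 21 [103.7 108.9 112.7]
-20 20 65 [ 90.  106.5 109.7]
30 45 20 [102.7 107.9 112.1]
```

View pics/end.png

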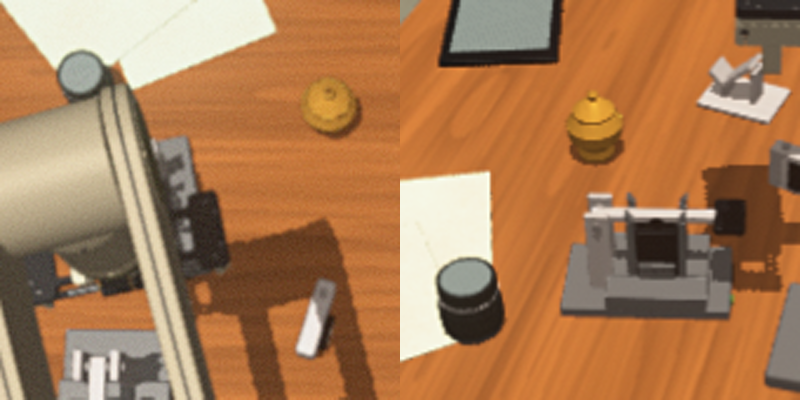

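The last picture shows the clamp arm level over the pack, with the paddle at (730,215), and the pot, lens and camera standing. I'm handing in.

```bash
python3 -c "
from h import *
print(manip.finish_job())"
```

```text
the job is handed in; nothing more can be done
None
```

The battery pack is in the charging cradle's bay, contacts down, and the clamp is fully closed. I handed the job in at about 29 s, with the robot clear of everything.

**What I did:**
1. I took the pack off the rest by its y faces and dragged its lower edge along the desk until it was about 17° from vertical.
2. I let go there, so the pack rocked the last 17° upright by itself. It was in contact with the desk, so this was not a drop.
3. I took it again by its x faces and lowered it into the bay without touching the cheeks. I released it only once the springs pushed back (about +4 N).
4. I swung the clamp over from about 1.8 rad and pressed it down to its stop, 18 N at the end.

**Last checks:**
- **Pack:** before clamping, its top measured about 99 mm, matching the 100 mm expected for 8 mm proud. After closing, its top was hidden under the arm, so I infer that it was driven home from the arm's position.
- **Clamp:** after I backed off, the arm measured level along its length (about 107–109 mm), so it stayed closed.
- **Bystanders:** the pot, lens and camera were standing and looked unmoved in the last pictures. I did not re-measure their positions.

**Disagreements:**
- The two cameras differed by up to about 5 mm on positions. I used the side camera because it matched the held pack to about 1 mm.
- The wrist showed only about 1 N over most of the clamp's closing, against the 6–9 N stated. It rose only at the hard stop.

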